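# Find the high spot of a bent polishing arbor on bench centres

## Task

The bent polishing arbor is up between the bench centres, to be straightened. Draw the wooden ring clamp left across the bed out from under the arbor and lay it flat on the leather pad, then slide the indicator carriage along the bed until its plunger stands over the middle of the arbor. Turn the arbor while you watch the indicator, and leave it with its bow uppermost, where the pointer reads highest; do not knock the indicator or shift the jar and the steel block that stand by the crank.

Things in the scene. Friction and masses are not known exactly. Their poses are not given: they have to be found in the camera images.
- bed: bench centres, fixed: grey bed 120 x 350 mm, ground steel ways on top at z = 40 mm; origin at the centre of its underside. Local y runs along the bed: crank and headstock at the -y end, tailstock at +y; local x points away from the robot. The heads stand at local y = -165 to -115 and 115 to 165 mm, within 45 mm of the centre line, 147 mm high (tailstock lever 170 mm)
- arbor_middle (a point): point on the centre line midway between the centres, 125 mm above the bench, axes as the bed's. The arbor, a 12 mm steel rod 180 mm long along the bed's y, is bowed like an arc, 4 mm off the centre line here; it has a 32 mm flange 64 mm from here toward the crank. It turns with the crank, but sits in its carrier at any angle: the crank does not tell where the bow points
- indicator: lever comparator on the carriage; origin on the plunger's line at bench height, axes as the bed's. Its dial, 61 mm across, 22 mm thick, stands upright over the plunger, z = 163 to 225 mm, and faces away from the robot; post at local x = 50 mm, 166 mm high. The pointer is upright at 0 and leans to the tailstock as the plunger rises, 35 degrees at 4 mm. Delicate: keep robot and clamp off it
- plunger (a joint): rise of the comparator's sprung plunger (m); its round tip rides on top of the arbor, pressed by 1 to 2 N; 0 is the height of a straight arbor. With the carriage at the arbor's middle, a turn of the arbor swings it as a cosine between about -0.004 (bow down) and +0.004 (bow uppermost); near the arbor's end it stays near 0
- carriage (a joint): place of the indicator carriage along the bed (m): 0 with the plunger over the middle of the arbor, positive toward the tailstock, travel -0.030 to 0.088; slides with 4 to 5 N, stays where left. It is 50 mm wide along the bed and reaches from the bed's local x = -105 to 65 mm, plate top at z = 57 mm
- slide_knob (a point): centre of the upright knurled knob on the robot-side end of the carriage, 22 mm across, from z = 63 to 93 mm: take it from above and slide the carriage by it along the bed's y
- crank_axis (a point): point on the centre line, fixed to the bed (axes as the bed's), in the plane of the middle of the crank handle
- crank_grip (a point): middle of the crank's wooden handle: a free-spinning grip 17 mm thick, 54 mm long along the bed's y, 30 mm from the axis, overhanging the -y end of the bed; pinch it from above and carry it round its circle in the bed's x-z plane. The crank arm is 29 mm from here toward the bed. Starts on the upper side, turns both ways without stops on 2 to 3 N, stays where left
- ringclamp: loose wooden ring clamp, a bar 150 mm long (local x), 28 mm wide, 22 mm high, about 90 g, with a brass band; origin at the centre of its underside. It lies across the ways, its local -x end overhanging the bed on the robot's side, its far part under the arbor, whose lowest point is about 50 mm above it
- pad: brown leather pad on the bench, fixed, 110 mm (local x) x 160 mm (local y), 4 mm thick; origin at the centre of its underside
- turntable: soldering turntable, fixed, 112 mm across, 48 mm high, next to the pad; origin at the centre of its underside
- jar: loose amber jar 58 mm across and 55 mm high, near the crank; origin at the centre of its underside; leave alone
- block: loose steel bench block 70 x 70 x 28 mm near the crank's robot side; origin at the centre of its underside; leave alone
Not all that is in view belongs to the job. Leave any purple look-alike of the pad alone.

How it is judged (in metres and radians):
On the way, in this order (a step that is already met when the one before it is completed fails the run):
1. the ring clamp lies on the leather pad (x of ringclamp in the frame of pad between -0.045 and 0.045 m and y of ringclamp in the frame of pad between -0.06 and 0.06 m and height (world z) of ringclamp below 0.01 m), for 0.2 s.
2. the carriage stands over the middle of the arbor (value of joint carriage between -0.01 and 0.01 m), for 0.2 s.
At the end, for the whole second after the job is handed in: Carriage within 10 mm of the arbor's middle; plunger within 0.45 mm of its highest reading (bow within about 27 degrees of straight up); ring clamp flat, right way up and at rest on the pad, its centre within 45 mm (pad x) and 60 mm (pad y) of the pad's centre (all of step 1 and all of step 2 and value of joint plunger between 0.00355 and 0.0055 m and angle between ringclamp's own z axis and vertical below 0.12 rad and linear speed of ringclamp below 0.02 m/s); the robot touches nothing.
It fails at once if the robot or the ring clamp knocks the indicator (contact force between any of the fingers, the arm, ringclamp and indicator above 1.5 N).
It fails at once if the jar or the steel block is shifted by more than 15 mm (distance of any of jar, block from where it was at the start of the episode above 0.015 m).
It also fails if it takes over 72 s, if anything falls off the work surface, if the arm or the gripper's body presses on something with over 40 N, if the wrist force passes 120 N, or if a joint passes its speed limit or range.

## Robot

A 7-joint arm with a two-finger parallel gripper is mounted at the origin on the work surface. World frame = base frame: x ahead of the robot, y to its left, z up, the work surface at z = 0. Lengths are in mm, angles in rad, forces in N, time in s.
With the tool pointing down it reaches from about 400 to 900 mm from the base axis. Payload 5.5 kg.
Tool frame: the origin (TCP) lies at the very end of the fingers, on their centre line; the grasp point (between the pads) lies 19 mm behind it; z points along the fingers, y is the line along which they close (so a half turn about z gives the same grasp; the last joint's range is limited). The gripper opens to 92 mm and grips with 3 to 60 N. Pads are 19 mm wide; open, the fingers measure 130 mm over their backs; the gripper's body (75 mm by 190 mm) begins 47 mm behind the grasp point.
Start: joints at [-0.855, 0.501, -0.427, 1.55, 0.221, 1.138, -0.21], TCP at [284.329, 584.515, 199.229] pointing down, gripper open.
Joint ranges: [-2.88, 2.88], [-0.31, 2.03], [-1.54, 1.56], [0.2, 2.42], [-1.41, 4.55], [0.19, 2.02], [-2.57, 2.57]. Speed limits (rad/s): [2.57, 2.57, 3.14, 3.14, 3.14, 3.14, 3.14].

## Interface

Orientations are given as a 3x3 rotation matrix whose columns are the frame's x, y, z axes.
In Python, from workcell import r, eyes gives the robot as it stands. The module is installed in compiled form; this text tells all that it offers.
- The arm moves only by the shell command python3 -m inch 'ROWS' [OPENING] [FORCE]. ROWS is JSON, a list that holds one entry, the list of rows, each a list of 4 numbers: the shift along the tool's x, y, z in mm, then the turn about the tool's z in degrees. A call has 1 to 20 rows; each row is the pose to reach, as a shift and turn from the pose commanded when the call began, along the tool's axes at that moment; what a row does not reach only later rows make up. A row lasts 1/8 s, in which the tool goes at most 62.5 mm and 10.7 degrees, less where a joint would pass 70% of its speed; a pose out of reach is approached as far as the arm can. A call with a gripper value outside its range is refused whole. OPENING is the opening, from 0 (shut) to 1 (fully open), set as the call begins (- or left out, the last holds). The fingers move at their own pace and stop on an object; FORCE is the grip in N (left out, the last holds). Time passes only in rows, so rows that repeat a pose let the fingers close. It gives the time, the measured TCP pose, the force, the opening and the grip force at its end, in the units of the state.
- r.get_obs(): the state, without advancing time (a new reading comes with each control period).
- eyes.grab_frame(name): name is "scene" or "side" or "wrist"; returns the picture (420x560x3 uint8, red, green, blue); there is no depth.
- eyes.get_calibration(name): a dict with "intrinsics" (3x3 intrinsics, pixels), "k1" (the pictures are not rectified: a ray, as slopes to the right and down, at radius r is drawn at 1 + k1 r^2 times it, then the intrinsics apply), "R" (3x3) and "t" (3): a world point X has camera coordinates R X + t. Camera axes: x right, y down, z forward; pixel columns grow to the right and rows downward; lengths in mm; the calibration is good to about 2 mm. A picture is of the moment at which its call begins: read the wrist's pose just before it. get_calibration takes no time and is no camera call; for the wrist camera it gives the pose at the moment of the call.
- r.finish_job(): hands the job in; it is judged then, once.
The state is a dict: "time_s": time; "joint_pos": joint angles; "joint_velocities": joint speeds; "joint_torque": joint torques, N m; "eef_pos": TCP position; "ee_rot": TCP orientation; "force": force on the tool from outside, world axes, zero at the start; "moment": the same for the moment, N m; "width": finger opening in mm; "finger_force": force on a finger pad.
Only numpy, scipy, OpenCV 4.12 (cv2) and the standard library are available. Lean on these libraries where they do the work, as an engineer would, in place of code of your own. Each camera call takes 0.05 s, during which the arm holds its last target. There are 200 camera calls.

## Working session

There is one attempt and no reset: what is moved stays moved. The work goes in short steps, Python scripts to look and compute and a shell command to move; the robot and the scene stay as the last step left them, time stands still between calls to the robot, and variables do not carry over. Pictures are saved under pics/ and viewed, at most 10 in all, crops included, and the job is handed in when it is done.

```bash
mkdir -p pics; cat > h.py <<'E'
import numpy as np, cv2, json
from workcell import r, eyes
def cal(n):
    c=eyes.get_calibration(n); return [np.array(c[k],float) for k in("intrinsics","R","t")]+[float(c["k1"])]
def proj(c,X):
    K,R,t,k1=c; p=R@np.array(X,float)+t; s=p[:2]/p[2]; s=s*(1+k1*(s@s)); return K[:2,:2]@s+K[:2,2]
def ray(c,uv):
    K,R,t,k1=c; d=np.linalg.solve(K,[uv[0],uv[1],1.])[:2]; s=d.copy()
    for _ in range(30): s=d/(1+k1*(s@s))
    v=R.T@np.array([s[0],s[1],1]); return -R.T@t, v/np.linalg.norm(v)
def onz(c,uv,z):
    o,v=ray(c,uv); return o+v*(z-o[2])/v[2]
def tri(obs):
    A=np.zeros((3,3));b=np.zeros(3);L=[]
    for c,uv in obs:
        o,v=ray(c,uv);P=np.eye(3)-np.outer(v,v);A+=P;b+=P@o;L.append((o,v))
    x=np.linalg.solve(A,b); return x,[float(np.linalg.norm(np.cross(x-o,v))) for o,v in L]
def snap(n,f):
    im=eyes.grab_frame(n); cv2.imwrite(f,im[:,:,::-1]); return im
E
python3 - <<'E'
from h import *
np.set_printoptions(precision=2,suppress=True)
o=r.get_obs();print(o['eef_pos'],o['ee_rot'],o['time_s'])
for n in("scene","side","wrist"):
    c=cal(n);print(n,c[0][0,0],-c[1].T@c[2],c[1][2],c[3]); snap(n,f"pics/{n}0.png")
E
```

```text
[284.09 583.79 198.2 ] [[-0.9   0.44 -0.  ]
 [ 0.44  0.9  -0.  ]
 [ 0.   -0.   -1.  ]] 0.0
scene 379.3010817809404 [956.75 393.88 849.44] [-0.5  -0.4  -0.77] -0.01870284238344209
side 388.86218735271495 [ 104.07 -796.55  679.71] [ 0.37  0.76 -0.53] -0.00432217092373941
wrist 316.93192287306783 [222.1  613.75 383.13] [ 0.23 -0.12 -0.97] -0.016080882734882895
```

View pics/scene0.png

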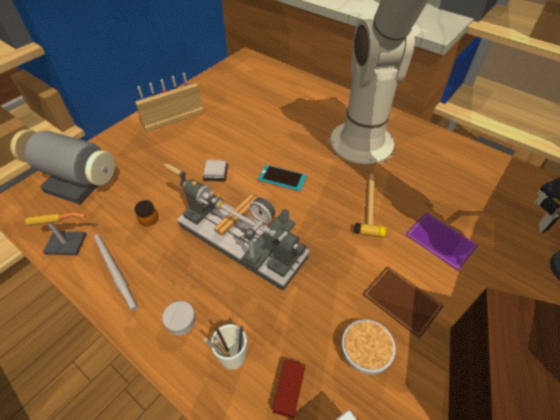

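View pics/side0.png

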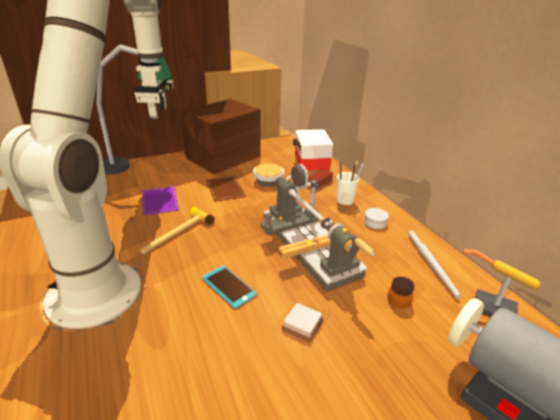

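The scene picture shows the bed centred near (243,240), with the headstock at (195,195), the tailstock at (290,250) and the clamp at about (238,213). The brown pad is at (402,300) and the purple look-alike at (441,240). The jar is at (146,212) and the block at (215,169). The side picture agrees: clamp (308,245), pad partly hidden near (225,190), block (302,320), jar (402,290).

Things that could be taken for the clamp: the orange bar across the bed (238,213), the crank handle (175,170) and the hammer (370,200). I choose the bar across the bed. For the pad, brown (402,300), purple (441,240) and the dark red box (289,388): I choose brown. Next I check these in close crops.

```bash
python3 - <<'E'
import cv2
a=cv2.imread('pics/scene0.png')[145:295,150:350];cv2.imwrite('pics/sc.png',cv2.resize(a,(800,600),interpolation=cv2.INTER_CUBIC))
a=cv2.imread('pics/side0.png')[155:305,230:430];cv2.imwrite('pics/si.png',cv2.resize(a,(800,600),interpolation=cv2.INTER_CUBIC))
E
```

```text
(no output)
```

View pics/sc.png

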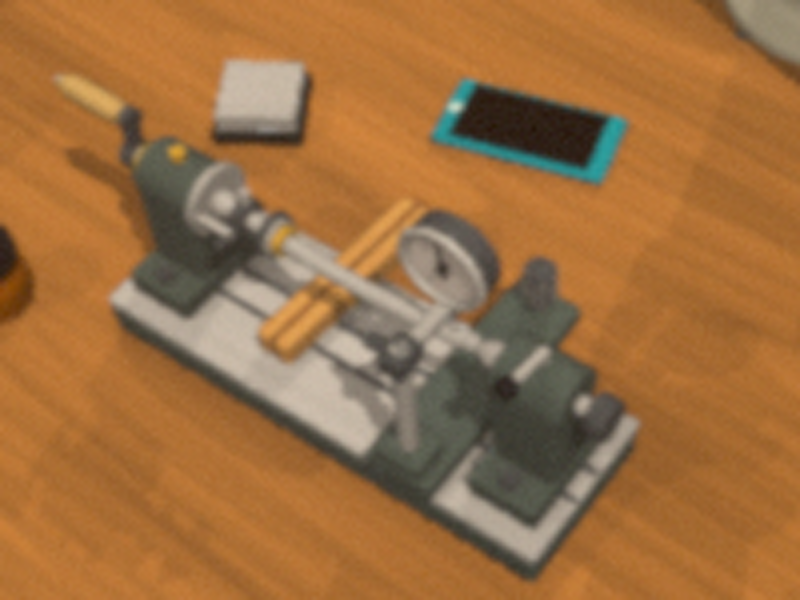

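View pics/si.png

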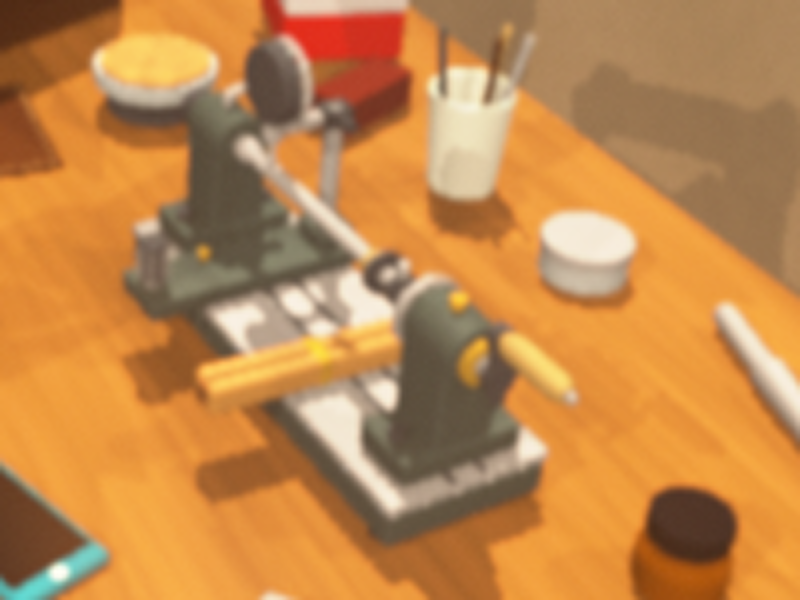

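The crops confirm the wooden bar with its brass band across the ways: far end at scene crop (275,340), robot end at (415,205). The knob's top is at scene crop (541,266) and side crop (150,228). The crank grip is at scene crop (93,97) and side crop (538,367). Now I triangulate.

```bash
cat > m.py <<'E'
from h import *
from scipy.optimize import least_squares as LS
np.set_printoptions(precision=1,suppress=True)
cs,ci=cal("scene"),cal("side")
S=lambda u,v:(cs,(150+u/4,145+v/4)); I=lambda u,v:(ci,(230+u/4,155+v/4))
def fit(items,x0):
    def f(p):
        c,s=np.cos(p[2]),np.sin(p[2]); e=[]
        for (cc,uv),l in items:
            X=[p[0]+c*l[0]-s*l[1],p[1]+s*l[0]+c*l[1],l[2]]; e+=list(proj(cc,X)-uv)
        return e
    q=LS(f,x0,loss='soft_l1'); return q.x,np.array(q.fun).reshape(-1,2)
E
python3 - <<'E'
from m import *
for n,a,b in[("knobtop",S(541,266),I(150,228)),("gripmid",S(93,97),I(538,367)),("gripend",S(58,80),I(572,395)),("block",S(262,82),None),("dial",S(440,262),I(282,80))]:
    print(n,tri([a,b]) if b else onz(*a,28))
P=[onz(*S(110,300),40),onz(*S(530,565),40),onz(*S(638,425),40),onz(*I(545,450),40),onz(*I(395,515),40)]
print(P)
d=P[1]-P[0]; yaw=np.arctan2(-d[0],d[1]); ctr=(P[0]+P[2])/2
b,e=fit([(S(110,300),(60,-175,40)),(S(530,565),(60,175,40)),(S(638,425),(-60,175,40)),(I(545,450),(60,-175,40)),(I(395,515),(-60,-175,40))],[ctr[0],ctr[1],yaw]);print('bed',b,np.degrees(b[2]),e)
print([onz(*S(*p),62)for p in((262,330),(292,350),(405,202),(432,212))],[onz(*I(*p),62)for p in((198,372),(208,386))])
print('brass',tri([S(330,290),I(320,345)]))
print('pad',[onz(cs,p,4) for p in((364,296),(391,269),(441,303),(413,332))])
print('jar',onz(cs,(146,207),55),onz(ci,(401,285),55),'block',onz(cs,(215,166),28),onz(ci,(303,317),28),'tt',onz(cs,(368,343),48),onz(ci,(269,172),48))
E
```

```text
knobtop (array([465.9,  28.9,  98.9]), [0.06629500447496046, 0.06629500447495845])
gripmid (array([ 571. , -261.7,  155.3]), [2.079369559065811, 2.079369559065853])
gripend (array([ 573.9, -290.6,  156. ]), [0.9314071286378726, 0.9314071286379085])
block [ 406.3 -288.6   28. ]
dial (array([561.7,  29.1, 195. ]), [0.7160564979351178, 0.7160564979348917])
[array([ 630.5, -211.9,   40. ]), array([612.8, 134. ,  40. ]), array([492.7, 127.6,  40. ]), array([ 630.1, -217.4,   40. ]), array([ 512.9, -230.9,   40. ])]
bed [562.3 -44.7   0.1] 3.2702372411236427 [[-1.5 -0.3]
 [-0.  -0.3]
 [-0.3 -0.3]
 [ 0.3 -0.6]
 [-1.9 -2.1]]
[array([595.3, -99.1,  62. ]), array([595. , -72.7,  62. ]), array([454.2, -98.3,  62. ]), array([449.8, -77.6,  62. ])] [array([450.1, -86.9,  62. ]), array([ 450. , -102.3,   62. ])]
brass (array([540.3, -88.3,  57.9]), [1.535105877732633, 1.5351058777326005])
pad [array([496.5, 294.8,   4. ]), array([388.1, 311.3,   4. ]), array([398.8, 450.5,   4. ]), array([506.3, 428.6,   4. ])]
jar [ 659.1 -302.8   55. ] [ 656.4 -314.    55. ] block [ 408.9 -288.3   28. ] [ 414.7 -288.2   28. ] tt [610.6 361.7  48. ] [606.9 341.5  48. ]
```

```bash
cat >> h.py <<'E'
def to(X,toolx_deg):
    "shift/turn in tool axes; toolx_deg = wanted world heading of tool x"
    o=r.get_obs();R=np.array(o['ee_rot']);d=R.T@(np.array(X)-o['eef_pos'])
    h=np.degrees(np.arctan2(R[1,0],R[0,0])); t=-((toolx_deg-h+180)%360-180)
    print('shift',d.round(1),'turn',round(t,1),'len',round(float(np.linalg.norm(d)),1))
E
python3 - <<'E'
from h import *
to([430,-70,230],180)
c=cal("scene"); print([onz(c,p,z).round() for p,z in(((357,229),15),((384,230),15),((408,241),1),((477,240),1),((441,266),1))])
E
```

```text
shift [-417.3 -524.3  -30.8] turn -25.9 len 670.8
[array([339., 180.,  15.]), array([297., 240.,  15.]), array([279., 307.,   1.]), array([160., 454.,   1.]), array([299., 409.,   1.])]
```

```bash
python3 -m inch '[[[-35,-44,-10,-5],[-70,-88,-31,-10],[-105,-131,-31,-15],[-140,-175,-31,-20],[-174,-218,-31,-26],[-209,-262,-31,-26],[-243,-306,-31,-26],[-278,-350,-31,-26],[-313,-393,-31,-26],[-348,-437,-31,-26],[-383,-481,-31,-26],[-417,-524,-31,-26],[-417,-524,-31,-26],[-417,-524,-31,-26]]]' 0.7; python3 - <<'E'
from h import *
im=snap("wrist","pics/w1.png"); c=cal("wrist"); np.save('w1.npy',np.array([c[0],c[1],np.outer(c[2],[1,0,0])])); print(c[3])
cv2.imwrite('pics/w1b.png',cv2.resize(im[:,:,::-1],(800,600),interpolation=cv2.INTER_CUBIC))
E
```

```text
time_s: 1.9
eef_pos: [429.7, -68.5, 229.9]
ee_rot: [[-1.0, -0.001, -0.001], [-0.001, 1.0, 0.001], [0.001, 0.001, -1.0]]
force: [-1.0, 0.3, 1.0]
width: 64.3
finger_force: 0.0
-0.016080882734882895
```

View pics/w1b.png

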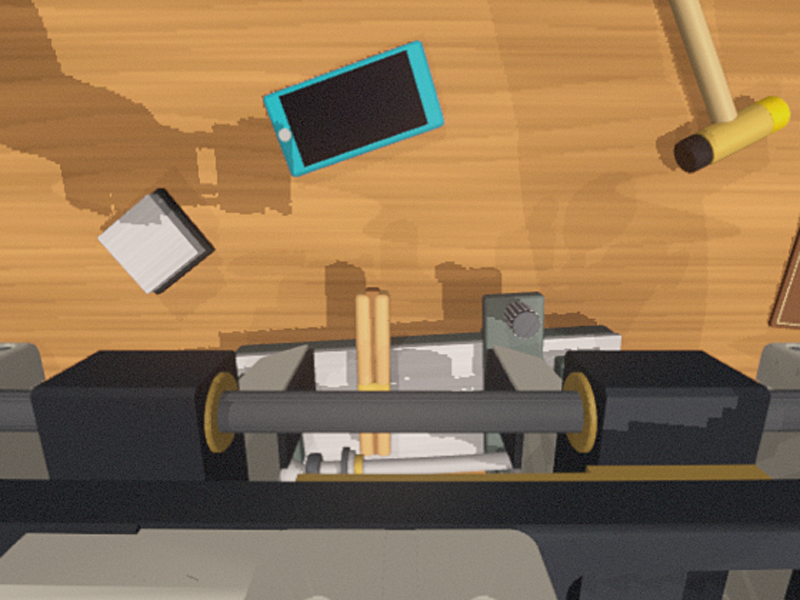

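The wrist picture shows the clamp's robot end at (357..389, 295), its far end at (360..389, 455), the knob's top at (524,322), the steel block at (156,242), and the bed's robot-side edge from (238,347) to (618,331).

```bash
python3 - <<'E'
from m import *
w=cal("wrist"); W=lambda u,v:(w,(u*.7,v*.7))
print('clamp',[onz(*W(*p),62) for p in((357,296),(389,296),(360,455),(389,455))])
print('clampend3D',tri([W(373,293),S(418,206)]),tri([W(357,296),S(405,202),I(208,386)]))
print('knob',tri([W(524,322),S(541,266),I(150,228)]))
print('bed edge',[onz(*W(*p),40) for p in((250,352),(618,337))],'block',onz(*W(150,240),28))
to([478,-87,110],180);to([478,-87,33],180)
E
```

```text
clamp [array([ 450.6, -103.4,   62. ]), array([450.5, -77.6,  62. ]), array([ 596.5, -104. ,   62. ]), array([596.4, -78.2,  62. ])]
clampend3D (array([449.1, -90.8,  58.3]), [0.1965074234133685, 0.1965074234133382]) (array([ 451.3, -101.5,   59.5]), [2.059720341169572, 1.5953652085744592, 1.4272548535430385])
knob (array([463.6,  25.8,  97.5]), [3.943237854379758, 2.1750119393101066, 3.375587031187039])
bed edge [array([ 507.5, -201.4,   40. ]), array([492.8, 123. ,  40. ])] block [ 410.  -283.3   28. ]
shift [-48.3 -19.3 119.9] turn 0.1 len 130.7
shift [-48.3 -19.4 196.9] turn 0.1 len 203.7
```

```bash
python3 -m inch '[[[-24,-11,40,0],[-48,-22,90,0],[-48,-22,130,0],[-48,-22,165,0],[-48,-22,195,0],[-48,-22,195,0]]]' 0.7 && python3 -m inch '[[[0,0,0,0],[0,0,0,0],[0,0,0,0],[0,0,0,0],[0,0,0,0]]]' 0 40
```

```text
time_s: 2.7
eef_pos: [475.9, -88.8, 33.4]
ee_rot: [[-1.0, -0.004, -0.005], [-0.004, 1.0, 0.002], [0.005, 0.002, -1.0]]
force: [-0.1, -0.0, -0.0]
width: 64.0
finger_force: 0.0
time_s: 3.32
eef_pos: [478.2, -91.1, 35.5]
ee_rot: [[-1.0, -0.001, 0.0], [-0.001, 1.0, -0.0], [-0.0, -0.0, -1.0]]
force: [0.0, 0.1, 0.4]
width: 18.8
finger_force: 0.0
```

```bash
python3 - <<'E'
from h import *
im=snap("wrist","pics/w2.png");o=r.get_obs();print(o['width'],o['finger_force'],o['eef_pos'])
s=snap("side","pics/s2.png")[155:305,230:430]
a=cv2.resize(im[180:400,130:400],(400,300));b=cv2.resize(s,(400,300),interpolation=cv2.INTER_CUBIC)
cv2.imwrite('pics/w2b.png',np.hstack([a,b])[:,:,::-1])
E
```

```text
15.266046881620964 0.0 [478.16071703 -91.09552238  35.35243602]
```

View pics/w2b.png

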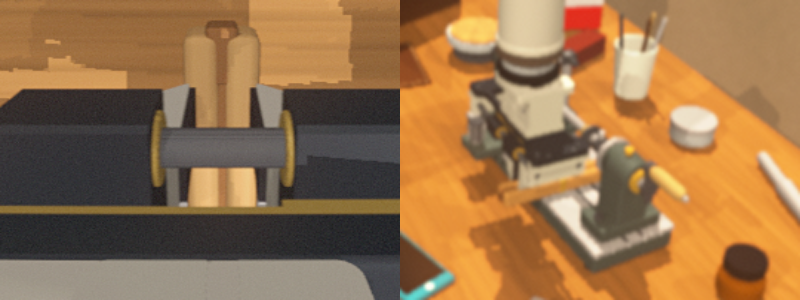

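The left half shows both fingers beside the clamp, about (187..260, 150). The right half shows the gripper above the clamp and clear of everything else. I let the grip finish closing.

```bash
python3 -m inch '[[[0,0,0,0],[0,0,0,0],[0,0,0,0],[0,0,0,0]]]' 0 45
```

```text
time_s: 3.92
eef_pos: [478.1, -91.0, 35.2]
ee_rot: [[-1.0, -0.001, -0.0], [-0.001, 1.0, 0.0], [0.0, 0.0, -1.0]]
force: [-0.2, 0.0, 0.4]
width: 0.3
finger_force: 0.0
```

```bash
python3 - <<'E'
from h import *
im=snap("wrist","pics/w3.png");o=r.get_obs();print(o['width'],o['finger_force'],o['eef_pos'])
s=snap("side","pics/s3.png")[200:275,260:360]
a=cv2.resize(im[180:400,130:400],(400,300));b=cv2.resize(s,(400,300),interpolation=cv2.INTER_CUBIC)
cv2.imwrite('pics/w3b.png',np.hstack([a,b])[:,:,::-1])
E
```

```text
0.5176830458801895 0.0 [478.09063885 -91.03732075  35.17796874]
```

View pics/w3b.png

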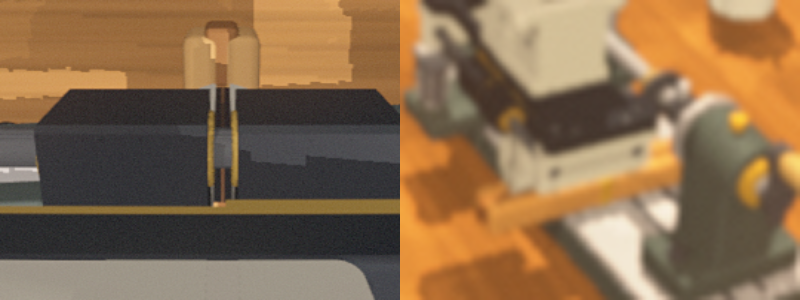

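The left half shows the fingers fully shut above the clamp, at about (222,150), with the clamp untouched. The right half shows the gripper hiding the fingers. I compare the projected body and TCP with the pictures to find the height error.

```bash
python3 - <<'E'
from m import *
w=cal("wrist");o=r.get_obs();p=np.array(o['eef_pos']);print(p)
for z in (0,30,66,90): print(z,'side',(proj(ci,p+[0,0,z])-[260,200])*4+[400,0],'bodycorner',(proj(ci,p+[-37,-95,z])-[260,200])*4+[400,0],'wrist',(proj(w,p+[0,0,z])-[130,180])*[400/270,300/220])
print('clamp end top ctr in wrist', (proj(w,[450,-90,62])-[130,180])*[400/270,300/220],'side',(proj(ci,[450,-90,62])-[260,200])*4+[400,0])
print(o['joint_torque'],o['force'])
E
```

```text
[478.1 -91.1  35.2]
0 side [518.3 217.8] bodycorner [532.4 325.6] wrist [224.6  84. ]
30 side [520.2 181.4] bodycorner [534.7 287.7] wrist [225.  111.3]
66 side [522.6 136.1] bodycorner [537.7 240.3] wrist [225.7 159.6]
90 side [524.3 104.9] bodycorner [539.7 207.6] wrist [226.5 208.6]
clamp end top ctr in wrist [228.2  39.1] side [479.9 194.8]
[  0.  -45.    0.3 -18.5   0.    0.1   0. ] [-1.  -0.4  0.2]
```

```bash
python3 - <<'E'
from m import *
K,R,t,k1=w=cal("wrist");print('cam',-R.T@t)
for f in('w1','w2','w3'):
    im=cv2.imread(f'pics/{f}.png')
    rows=[210,214,222] if f=='w1' else [205,215,228]
    for y in rows:
        print(f,y,''.join('#' if (p[2]>1.55*p[0]+20) else '.' for p in im[y,225:335].astype(int)), im[y,225:335:6].tolist()[:0])
for a,b,y in((256,305,210),):
    for z in(62,40,20):print(z,onz(w,(a,y),z),onz(w,(b,y),z))
# background comparison: table shadow visible
cv2.imwrite('pics/w3c.png',cv2.resize(np.hstack([cv2.imread('pics/w2.png')[190:290,230:330],cv2.imread('pics/w3.png')[190:290,230:330]]),(800,400),interpolation=cv2.INTER_CUBIC))
E
```

```text
cam [408.9 -92.1 220. ]
w1 210 ###########################################.################################################################## []
w1 214 ##############################.############..################################################################# []
w1 222 ##############################.############################################################################### []
w2 205 ############################################################################################################## []
w2 215 ############################################################################################################## []
w2 228 ############################################################################################################## []
w3 205 ############################################################################################################## []
w3 215 ############################################################################################################## []
w3 228 ############################################################################################################## []
62 [ 450.7 -104.5   62. ] [450.7 -79.2  62. ]
40 [ 456.5 -106.2   40. ] [456.5 -77.4  40. ]
20 [ 461.8 -107.8   20. ] [461.8 -75.8  20. ]
```

View pics/w3c.png

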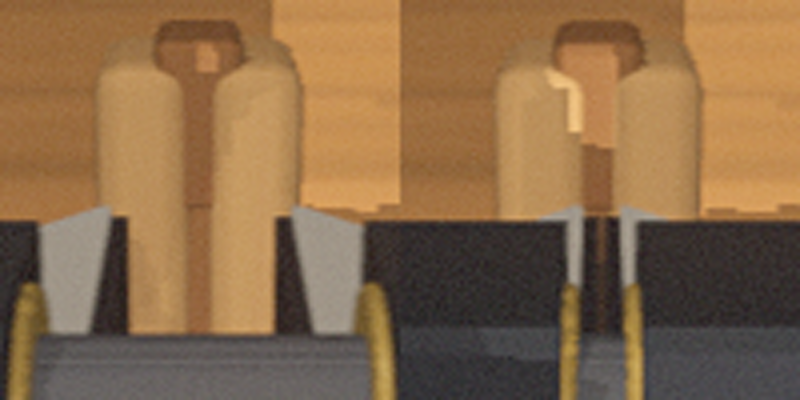

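The crops show the fingers, about (60..110, 205) on the left, passing over the clamp's jaws at (100..300, 70) without gripping. So they sit higher than I reckoned. I open, go lower (safe either way, since the bench is at 0), and close again while watching the width.

```bash
python3 -m inch '[[[0,0,0,0],[0,0,0,0],[0,0,0,0],[0,0,0,0],[0,0,0,0],[0,0,0,0],[0,0,0,0]]]' 0.7 && python3 -m inch '[[[0,0,12,0],[0,0,23,0],[0,0,23,0],[0,0,23,0]]]' && python3 -m inch '[[[0,0,0,0],[0,0,0,0],[0,0,0,0],[0,0,0,0],[0,0,0,0],[0,0,0,0]]]' 0 45
```

```text
time_s: 4.9
eef_pos: [478.1, -91.0, 35.2]
ee_rot: [[-1.0, -0.001, -0.0], [-0.001, 1.0, 0.0], [0.0, 0.0, -1.0]]
force: [0.5, -0.6, -0.1]
width: 62.9
finger_force: 0.0
time_s: 5.4
eef_pos: [477.9, -91.0, 11.9]
ee_rot: [[-1.0, -0.001, -0.001], [-0.001, 1.0, 0.0], [0.001, 0.0, -1.0]]
force: [-0.4, 0.4, 0.6]
width: 64.3
finger_force: 0.0
time_s: 6.15
eef_pos: [478.2, -91.1, 12.3]
ee_rot: [[-1.0, -0.001, 0.0], [-0.001, 1.0, -0.0], [-0.0, -0.0, -1.0]]
force: [-0.3, -0.7, 1.3]
width: 27.5
finger_force: 45.0
```

Gripped: width 27.5 mm, pad force 45 N. Now I draw the clamp straight out, then lift.

```bash
python3 -m inch '[[[5,0,-1,0],[18,0,-1,0],[33,0,-1,0],[48,0,-1,0],[63,0,-1,0],[75,0,-1,0],[75,0,-10,0],[75,0,-35,0],[75,0,-70,0],[75,0,-110,0],[75,0,-110,0],[75,0,-110,0]]]' && python3 - <<'E'
from h import *
im=snap("side","pics/s4.png");s2=snap("scene","pics/c4.png")
cv2.imwrite('pics/c4b.png',np.hstack([cv2.resize(s2[120:300,150:330],(400,400)),cv2.resize(im[140:320,200:380],(400,400))])[:,:,::-1])
to([403,371,122],180)
E
```

```text
time_s: 7.65
eef_pos: [403.4, -91.1, 122.4]
ee_rot: [[-1.0, -0.001, 0.001], [-0.001, 1.0, -0.0], [-0.001, -0.0, -1.0]]
force: [-0.2, 0.0, -1.5]
width: 27.7
finger_force: 45.0
shift [-1.10e+00  4.62e+02 -4.00e-01] turn 0.1 len 462.0
```

View pics/c4b.png

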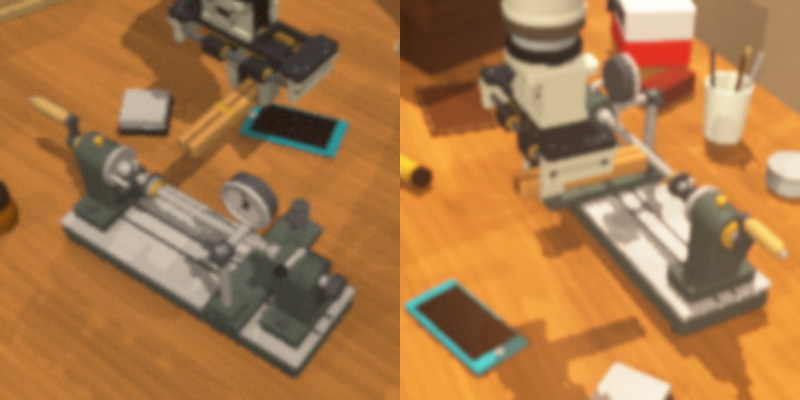

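The left half shows the clamp drawn clear, held level at (215,120), with the bed empty. The right half shows the brown pad at (450,100). I carry the clamp over the pad and lower it.

```bash
python3 -m inch '[[[0,20,0,0],[0,65,0,0],[0,115,0,0],[0,165,0,0],[0,215,0,0],[0,265,0,0],[0,315,0,0],[0,365,0,0],[0,415,0,0],[0,450,0,0],[0,462,0,0],[0,462,50,0],[0,462,90,0],[0,462,120,0],[0,462,132,0],[0,462,139,0],[0,462,139,0]]]'; python3 -m inch '[[[0,0,2,0],[0,0,4,0],[0,0,4,0]]]'
```

```text
time_s: 9.88
eef_pos: [403.0, 370.8, -16.4]
ee_rot: [[-1.0, -0.001, 0.0], [-0.001, 1.0, 0.0], [-0.0, 0.0, -1.0]]
force: [-0.1, -0.3, -1.1]
width: 27.6
finger_force: 45.0
time_s: 10.25
eef_pos: [402.8, 371.0, -20.5]
ee_rot: [[-1.0, -0.001, 0.0], [-0.001, 1.0, 0.0], [-0.0, 0.0, -1.0]]
force: [-0.2, -0.2, -0.3]
width: 27.7
finger_force: 45.0
```

```bash
python3 -m inch '[[[0,0,2,0],[0,0,3,0],[0,0,3,0]]]';  python3 -m inch '[[[0,0,0,0],[0,0,0,0],[0,0,0,0],[0,0,0,0]]]' 0.6; python3 -m inch '[[[0,0,-30,0],[0,0,-80,0],[0,0,-140,0],[0,0,-180,0],[0,0,-180,0],[0,0,-180,0]]]'; python3 - <<'E'
from h import *
s=snap("scene","pics/c5.png");im=snap("wrist","pics/w5.png")
cv2.imwrite('pics/c5b.png',np.hstack([cv2.resize(s[220:400,290:470],(400,400)),cv2.resize(im[0:320,80:400],(400,400))])[:,:,::-1])
E
```

```text
time_s: 10.62
eef_pos: [402.7, 371.0, -23.2]
ee_rot: [[-1.0, -0.001, 0.0], [-0.001, 1.0, -0.0], [-0.0, -0.0, -1.0]]
force: [-1.4, -0.6, 5.3]
width: 28.0
finger_force: 48.3
time_s: 11.12
eef_pos: [403.2, 372.5, -23.1]
ee_rot: [[-1.0, -0.002, 0.001], [-0.002, 1.0, 0.002], [-0.001, 0.002, -1.0]]
force: [0.1, 4.9, 5.2]
width: 54.4
finger_force: 2.7
time_s: 11.88
eef_pos: [402.0, 369.3, 155.0]
ee_rot: [[-1.0, -0.0, -0.002], [-0.0, 1.0, -0.002], [0.002, -0.002, -1.0]]
force: [0.8, -0.1, -0.2]
width: 54.9
finger_force: 0.0
```

View pics/c5b.png

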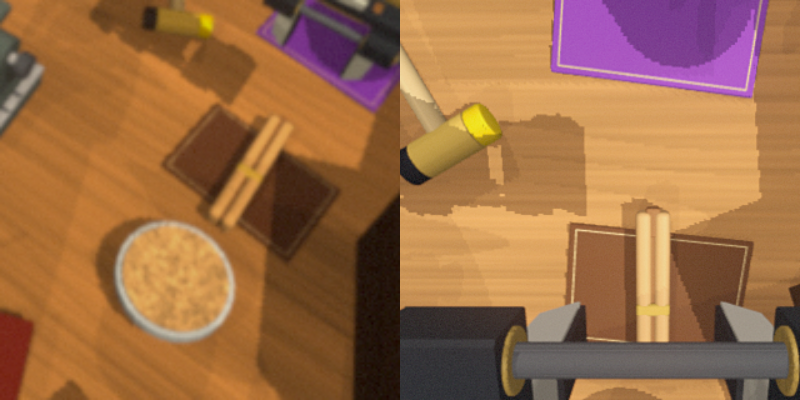

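The left half shows the clamp lying across the brown pad, its band at (250,170) and the pad's centre near (252,182). The right half shows it resting flat on the pad, nothing else disturbed. The release also shows the true fingertips about 27 mm above the reported TCP. Next is the knob: my viewing budget is used up, so from here I work with numbers only.

```bash
python3 - <<'E'
from h import *
to([465,26,155],180);to([465,26,38],180)
E
python3 -m inch '[[[-10,-40,0,0],[-20,-90,0,0],[-30,-145,0,0],[-40,-200,0,0],[-50,-255,0,0],[-60,-305,0,0],[-63,-335,0,0],[-63,-344,0,0],[-63,-344,0,0]]]' 0.6
```

```text
shift [-6.320e+01 -3.434e+02  1.000e-01] turn 0.0 len 349.1
shift [ -63.6 -343.   117.1] turn 0.0 len 368.0
time_s: 13.1
eef_pos: [465.2, 27.3, 155.4]
ee_rot: [[-1.0, -0.001, -0.002], [-0.001, 1.0, 0.0], [0.002, 0.0, -1.0]]
force: [-0.4, -0.3, -0.2]
width: 55.1
finger_force: 0.0
```

```bash
python3 -m inch '[[[0,0,40,0],[0,0,75,0],[0,0,95,0],[0,0,107,0],[0,0,117,0],[0,0,117,0]]]'; python3 -m inch '[[[0,0,0,0],[0,0,0,0],[0,0,0,0],[0,0,0,0],[0,0,0,0]]]' 0 30
```

```text
time_s: 13.85
eef_pos: [465.7, 27.4, 38.9]
ee_rot: [[-1.0, -0.002, -0.001], [-0.002, 1.0, 0.0], [0.001, 0.0, -1.0]]
force: [-0.7, 0.3, 0.4]
width: 55.3
finger_force: 0.0
time_s: 14.48
eef_pos: [466.2, 26.7, 39.5]
ee_rot: [[-1.0, -0.001, 0.0], [-0.001, 1.0, -0.0], [-0.0, -0.0, -1.0]]
force: [-0.6, -1.2, 3.8]
width: 21.6
finger_force: 30.0
```

```bash
python3 -m inch '[[[0,2,0,0],[0,5,0,0],[1,8,0,0],[1,8,0,0]]]'; python3 -m inch '[[[0,2,0,0],[0,4,0,0],[0,4,0,0]]]';python3 -m inch '[[[0,2,0,0],[0,4,0,0],[0,4,0,0]]]'
```

```text
time_s: 14.98
eef_pos: [465.8, 34.4, 39.5]
ee_rot: [[-1.0, -0.001, 0.001], [-0.001, 1.0, -0.0], [-0.001, -0.0, -1.0]]
force: [0.5, -4.0, 3.3]
width: 21.4
finger_force: 30.0
time_s: 15.35
eef_pos: [465.5, 37.5, 39.5]
ee_rot: [[-1.0, 0.0, 0.001], [0.0, 1.0, -0.001], [-0.001, -0.001, -1.0]]
force: [0.8, -6.3, 3.9]
width: 21.3
finger_force: 30.0
time_s: 15.72
eef_pos: [465.5, 37.5, 39.5]
ee_rot: [[-1.0, 0.003, 0.0], [0.003, 1.0, -0.005], [-0.0, -0.005, -1.0]]
force: [1.3, -15.7, 5.9]
width: 21.5
finger_force: 30.0
```

The stop (carriage +88) is at y≈37.5. I slide back 88 mm along the bed: −87.9 in y and +5 in x.

```bash
python3 -m inch '[[[0,-5,0,0],[-0.5,-13,0,0],[-1,-23,0,0],[-1.5,-33,0,0],[-2,-43,0,0],[-2.5,-53,0,0],[-3,-63,0,0],[-4,-73,0,0],[-4.5,-83,0,0],[-5,-90,0,0],[-5,-92.5,0,0],[-5,-92.5,0,0],[-5,-92.5,0,0],[-5,-92.5,0,0]]]'
```

```text
time_s: 17.48
eef_pos: [470.7, -47.4, 39.5]
ee_rot: [[-1.0, -0.003, 0.001], [-0.003, 1.0, 0.002], [-0.001, 0.002, -1.0]]
force: [0.5, 3.1, 5.6]
width: 21.1
finger_force: 30.0
```

```bash
python3 -m inch '[[[0,-1.5,0,0],[0,-3,0,0],[0,-3,0,0]]]'; python3 -m inch '[[[0,0,0,0],[0,0,0,0],[0,0,0,0],[0,0,0,0]]]' 0.6;  python3 -m inch '[[[0,0,-15,0],[0,0,-40,0],[0,0,-90,0],[20,-20,-140,0],[40,-50,-140,0],[50,-80,-140,0],[50,-80,-140,0]]]'; python3 - <<'E'
from m import *
snap("scene","pics/c6.png");snap("side","pics/s6.png");snap("wrist","pics/w6.png")
# wooden crank grip: pale yellow blob; print masks near expected position
a=cv2.imread('pics/scene0.png');b=cv2.imread('pics/side0.png')
for n,f,c,P in(('scene','c6',cs,[571,-262,150]),('side','s6',ci,[571,-262,150])):
    im=cv2.imread(f'pics/{f}.png'); u,v=proj(c,P).round().astype(int); print(n,u,v)
    hsv=cv2.cvtColor(im[v-14:v+15,u-16:u+17],cv2.COLOR_BGR2HSV)
    for row in hsv: print(' '.join('%3d'%p[2] for p in row[::2]),'|',' '.join('%3d'%p[1] for p in row[::2]))
E
```

```text
time_s: 17.85
eef_pos: [470.8, -50.3, 39.5]
ee_rot: [[-1.0, -0.003, 0.001], [-0.003, 1.0, 0.002], [-0.001, 0.002, -1.0]]
force: [1.5, 4.2, 5.0]
width: 21.3
finger_force: 30.0
time_s: 18.35
eef_pos: [469.8, -52.9, 39.0]
ee_rot: [[-1.0, -0.001, -0.001], [-0.001, 1.0, -0.0], [0.001, -0.0, -1.0]]
force: [1.1, 0.2, 0.3]
width: 53.7
finger_force: 0.0
time_s: 19.23
eef_pos: [419.4, -135.0, 180.4]
ee_rot: [[-1.0, 0.004, 0.001], [0.004, 1.0, -0.001], [-0.001, -0.001, -1.0]]
force: [1.2, 0.9, 0.3]
width: 54.8
finger_force: 0.0
scene 173 171
164 165 164 167 171 175 176 182 190 190 186 188 192 198 198 196 198 | 182 178 174 179 182 181 177 182 177 183 178 183 186 179 184 181 178
164 168 167 164 168 174 173 175 185 188 193 191 191 195 196 197 196 | 187 178 179 182 179 183 177 184 182 186 182 174 184 178 183 184 180
168 163 166 166 163 169 176 178 179 188 193 192 192 191 197 201 196 | 179 183 178 178 177 180 181 178 182 179 180 181 177 182 177 176 180
176 167 169 169 167 166 173 175 176 181 188 193 189 188 192 195 201 | 177 183 183 177 176 177 180 182 178 178 180 184 188 184 182 179 175
174 174 170
[... 6753 characters left out ...]
93 191 192
 94  94  96 115 131 151 210 232 230 227 229 231 227 222 223 226 223 |  81  81  82  64  56  91 163 190 190 192 192 190 192 191 191 192 192
 94  94  96 119 132 138 181 230 232 227 228 231 229 224 221 227 228 |  81  81  80  62  54  65 131 177 190 193 190 191 190 191 192 192 191
 94  94  98 124 133 127 159 228 233 229 226 230 230 227 224 229 233 |  79  84  81  60  58  60  93 141 187 193 192 191 191 190 192 193 190
 92  93  99 124 125 114 152 232 233 232 227 228 231 230 230 231 235 |  83  82  75  60  63  69  70  89 166 189 192 192 190 193 192 190 190
 93  95 103 116 108 100 157 236 234 233 229 227 230 234 235 232 233 |  80  81  77  64  73  79  65  55 121 186 192 192 192 190 190 192 193
```

```bash
cat > d.py <<'E'
from m import *
B=np.array([562.3,-44.7]);YW=np.radians(3.27)
def loc(l): 
    c,s=np.cos(YW),np.sin(YW);return np.array([B[0]+c*l[0]-s*l[1],B[1]+s*l[0]+c*l[1],l[2]])
def rect(im,c0=(11,0,194),n=33,R=32):
    g=np.linspace(-R,R,n); mx=np.zeros((n,n),np.float32);my=mx.copy()
    for i,z in enumerate(-g):
        for j,y in enumerate(g): mx[i,j],my[i,j]=proj(cs,loc((c0[0],c0[1]+y,c0[2]+z)))
    return cv2.remap(cv2.cvtColor(im,cv2.COLOR_BGR2GRAY),mx,my,cv2.INTER_CUBIC)
E
python3 - <<'E'
from d import *
im=cv2.imread('pics/c6.png');q=rect(im)
print('\n'.join(''.join('@%#*+=-:. '[min(9,int(v)//24)]*2 for v in row) for row in q))
def blob(f,c,P,smax,vmin):
    im=cv2.imread(f'pics/{f}.png');u,v=proj(c,P).round().astype(int)
    h=cv2.cvtColor(im[v-20:v+21,u-22:u+23],cv2.COLOR_BGR2HSV); m=((h[:,:,1]<smax)&(h[:,:,1]>125)&(h[:,:,2]>vmin)).astype(np.uint8)
    n,l,st,ce=cv2.connectedComponentsWithStats(m); k=1+np.argmax(st[1:,4]); ys,xs=np.nonzero(l==k)
    p=np.c_[xs,ys]-ce[k];w=np.linalg.svd(p,full_matrices=False)[2][0];t=p@w; 
    return ce[k]+[u-22,v-20],st[k,4],w,t.min(),t.max()
a=blob('c6',cs,[571,-262,150],158,178);b=blob('s6',ci,[571,-262,150],160,192);print(a,b)
print('grip',tri([(cs,a[0]),(ci,b[0])]),'axis pred',loc((0,-217,125)))
E
```

```text
======================------------------::::::::::::----====++++**
======================--============----------::::::::------==++**
============================++++++========--------::::::----==++**
============++======++++++++++++++++==========--------::::----==++
================++++++++++++++++++++============--------------==++
==============++++++======++++++++++++==============----------==++
============++++++==========++++++++==================--------====
==========++++++==============++++++====================--------==
==========++++========----======++++++++++++==============------==
========++++========------======++++++****++==================--==
========++==========--------====++++******++======================
==================----------======**####**++++====================
==================------------==++**####**++======================
==================------------==++********++====----==============
================--------------==++******++====--------==========++
==============--------------====++++++++====----------==========++
============----------------
[... 766 characters left out ...]
+========
++++++++==++==================----------====++++++++++============
++++++++========================--------==++++++++++==============
++++++++============++++======----::--====++++++++================
++++++++==========++++++====----::::--====++++++==========------==
++++++++========++++++====----::::::--======++======--------::--==
(array([172.4, 168.2]), np.int32(77), array([0.9, 0.5]), np.float64(-8.02218093792138), np.float64(7.610830330566148)) (array([364. , 246.2]), np.int32(136), array([0.7, 0.7]), np.float64(-11.489113378278164), np.float64(13.319583355011334))
grip (array([ 570.1, -262.9,  158. ]), [0.6991526057545213, 0.6991526057543364]) axis pred [ 574.7 -261.3  125. ]
```

```bash
python3 - <<'E'
from h import *
print(np.round(r.get_obs()['joint_pos'],2)); to([571,-268,200],93.3);to([571,-268,200],-86.7);to([571,-268,111],93.3)
E
```

```text
[ 0.3   0.12 -0.06  2.08  0.01  0.94  1.81]
shift [-150.2 -136.4  -20.2] turn 86.8 len 203.9
shift [-150.2 -136.4  -20.2] turn -93.2 len 203.9
shift [-150.1 -136.5   68.8] turn 86.8 len 214.2
```

```bash
python3 -m inch '[[[0,-20,-20,10],[-10,-50,-20,20],[-20,-80,-20,30],[-40,-110,-20,40],[-60,-137,-20,50],[-90,-137,-20,60],[-120,-137,-20,70],[-140,-137,-20,80],[-150,-137,-20,87],[-150,-137,-20,87],[-150,-137,-20,87]]]' 0.6; python3 - <<'E'
from h import *
print(np.round(r.get_obs()['joint_pos'],2)); to([571,-268,111],93.3)
E
```

```text
time_s: 20.75
eef_pos: [570.0, -268.6, 198.9]
ee_rot: [[-0.057, 0.998, -0.001], [0.998, 0.057, 0.0], [0.001, -0.001, -1.0]]
force: [-0.8, 0.3, -0.4]
width: 55.1
finger_force: 0.0
[ 0.24  0.44  0.21  1.62 -0.1   1.1   0.54]
shift [ 0.5  1.1 87.9] turn -0.0 len 87.9
```

```bash
python3 -m inch '[[[0,1,40,0],[0,1,70,0],[0,1,88,0],[0,1,88,0]]]' 0.6; python3 -m inch '[[[0,0,0,0],[0,0,0,0],[0,0,0,0],[0,0,0,0],[0,0,0,0],[0,0,0,0]]]' 0 15
```

```text
time_s: 21.25
eef_pos: [570.1, -269.0, 110.0]
ee_rot: [[-0.054, 0.999, -0.003], [0.999, 0.054, 0.001], [0.001, -0.002, -1.0]]
force: [-0.9, 0.3, 0.1]
width: 55.0
finger_force: 0.0
time_s: 22.0
eef_pos: [571.3, -269.5, 111.5]
ee_rot: [[-0.053, 0.999, 0.0], [0.999, 0.053, -0.0], [-0.0, 0.0, -1.0]]
force: [-0.7, 1.3, 3.0]
width: 16.1
finger_force: 15.0
```

```bash
python3 -m inch '[[[0,6.3,-0.2,0],[0,12.4,0.9,0],[0,18.2,3.2,0],[0,23.5,6.7,0],[0,27.8,11.2,0],[0,27.8,11.2,0],[0,27.8,11.2,0]]]'; python3 - <<'E'
from d import *
im=snap("scene","pics/t1.png")[:,:,::-1].copy();q=rect(im);q0=rect(cv2.imread('pics/c6.png'))
for a,b in zip(q0[4:26],q[4:26]): print(''.join('@%#*+=-:. '[min(9,max(0,int(v)-60)//12)] for v in a),''.join('@%#*+=-:. '[min(9,max(0,int(v)-60)//12)] for v in b),' '.join('%4d'%v for v in (b.astype(int)-a)[6:28:2]))
E
```

```text
time_s: 22.88
eef_pos: [598.7, -267.8, 99.2]
ee_rot: [[-0.053, 0.999, -0.001], [0.999, 0.053, 0.0], [0.0, -0.001, -1.0]]
force: [-1.6, -0.3, -4.6]
width: 16.4
finger_force: 15.0
========++++++***+===---::....:-+ ==-=====++++*#**++===-=--:....:-+    2   -1   -1  -18   -3    9    4    0   -5   -2   -1
=======+++===+***++===----::...-+ =======+++++****++==-===---:...-+    0    3   -3  -16   -4    8    4    2   -2   -1   -2
=-====+++=====+**+========-::..-= ======+++===+++**+========--:.:-=    1    0   -3  -12   -9    5    1    3    1   -1   -1
=====+++==----=+++=========-::::= ======++==-===+**++========-::::-    4   -1   -3   -6  -11   -6   -1    2    0   -2    0
=====++=---::--=++++++====---:::- =====++==----=+**+++++====---:::-    5   -3   -4   -6  -15  -11   -1    1   -2   -1   -1
====++==--:::--=+**##*===------:= ====++==--:::-=+++*##*+==-----::-    1   -4   -2   -3  -17   -4   -4    1   -4    1    0
====+==---::::-=+*#%%*==--------= ===++===--:::-==+*%%%*+=---=----=   -1   -4    2    2   -9    0   -5    4   -3    1    0
=======--:::::--=#@@%*+-----=---= ==+++===-:::::-=+#@@%*+=---
[... 1083 characters left out ...]
=-::.....:::-:::::::::-==+++++   -3   -2   -2   -4   -2   -4    0   -4    0    0   -3
-----::... ...:::::::::::-==+++++ ====-::......:::::::::::--==+++++   -1   -3   -2   -4   -2   -3    1   -5   -1   -3   -1
==---::..   ......::::::--==+++++ ====-::..  .......:::::---=++++++   -1   -2   -1   -4   -2   -1    1   -3   -2   -4    0
==----::.        ..:::::-==++++++ +++=---:.        ..::::--==++++++   -2    0    0   -4   -2    0   -1   -2   -4   -3    0
=====--:...       ....::-=++++=++ **+===-:..        ...:::-=+++++++   -3    0    1   -4   -4    0   -1   -3    0   -2    0
++====--:..       ...::-=++++==+= #*+===--:...      ...::-=+++++=++   -2   -1   -1   -1   -3   -1    0   -1    1    0   -1
```

```bash
python3 -m inch '[[[0,-4.4,-4.5,0],[0,-9.6,-8,0],[0,-15.4,-10.4,0],[0,-21.5,-11.4,0],[0,-27.8,-11.2,0],[0,-33.9,-9.7,0],[0,-39.5,-7,0],[0,-44.5,-3.1,0],[0,-48.5,1.7,0],[0,-51.5,7.2,0],[0,-51.5,7.2,0],[0,-51.5,7.2,0]]]'; cat >> d.py <<'E'
def pointer(names,show=False):
    Q=[rect(cv2.imread(f'pics/{n}.png'),(5.5,0,194),n=65).astype(float) for n in names]
    M=np.median(Q,0) if len(Q)>2 else np.max(Q,0)
    g=np.linspace(-32,32,65); A=np.arange(-60,61,1.)
    for n,q in zip(names,Q):
        def prof(im):
            o=[]
            for a in np.radians(A):
                rr=np.linspace(9,22,14);x=(rr*np.sin(a)+32).astype(np.float32);y=(32-rr*np.cos(a)).astype(np.float32)
                o.append(cv2.remap(im.astype(np.float32),x[None],y[None],cv2.INTER_LINEAR).mean())
            return np.array(o)
        p=prof(q); print(n,'prof',p[::6].round().astype(int),'min at',A[np.argmin(p)])
E
python3 - <<'E'
from d import *
snap("scene","pics/t2.png");pointer(['c6','t1','t2'])
q=rect(cv2.imread('pics/t2.png'),(5.5,0,194))
print('\n'.join(''.join('@%#*+=-:. '[min(9,max(0,int(v)-60)//12)] for v in b) for b in q))
E
```

```text
time_s: 24.42
eef_pos: [546.2, -270.9, 92.5]
ee_rot: [[-0.053, 0.999, -0.002], [0.999, 0.053, 0.0], [0.0, -0.002, -1.0]]
force: [-3.0, -0.4, 1.7]
width: 16.0
finger_force: 15.0
c6 prof [137 132 125 118 111 106 106 111 119 126 131 134 135 134 135 136 136 135
 134 133 134] min at -26.0
t1 prof [129 121 113 105 101 103 108 117 124 129 131 134 135 135 134 135 135 135
 132 131 133] min at -35.0
t2 prof [142 139 137 133 130 126 123 121 117 112 106 106 113 122 129 133 135 134
 132 132 133] min at 3.0
+++++==++*#**++==--==+++**#####%%
++++++++++++=-:::..::-===+###%%%%
+++++++++=--:..      ..:-+**#%%%%
=====+==-::...         .:-=*#%%%%
=======-:::.::...       .:-=*#%%%
======--------::::..     .:-+*#%%
=-====--======--==-:..    .:=+#%%
=======+++++====+*+=::..  .:-+#%@
======+++=+====*##+=-::.....-=*%@
====++++======+*##+=---::...:=*#@
===++++==----=+*#*+====--:..:=+#%
===+++==-----==*#*+=====-::::-+#%
==+++=---:::--=*#**+====--:::-=#%
=+++=---:::::-=*##*+=====--::-+#%
+++==--::::::-+#%%*+=-===---:-+#%
++==---::::::-+%@%*=----==---=+##
++==--:::::::=*@@#+=------==-=+*#
+===-:::::::-+#@%*=-:::----===+**
===--:::::::=+#%#+-:::::---===+*+
==--:::::::-=+**+=-:::::--===++++
=--::::::::-=+++=-::::::--===++++
=--::::::::--===-::::::--===+++++
=-:::::::::-----:::::::--==++++++
=-::::::.::----::::::::-==+++++++
--::.....:::--::::::::--=++++++++
=-:.......::::::::::::-==++++++++
=-::..  ....:::::::::--==++++++++
---::.     .....:::::--==++++++++
----:..       ..:::::--=+++++++++
===--:..       ....::-==+++++++++
====-:::.      ...::-=+++++++++++
==+==--::........:-==+*++=+==+=++
+++===---:::::::::=+***+=+==+=++*
```

The pointer reads −26°, −35° and +3° at crank −8°, 52° and −68°, so the peak should be near −150°. I go on that way.

```bash
python3 -m inch '[[[0,-1.7,6,0],[0,-2.2,12.3,0],[0,-1.3,18.5,0],[0,0.8,24.4,0],[0,4.2,29.7,0],[0,4.2,29.7,0],[0,4.2,29.7,0]]]'; python3 - <<'E'
from d import *
snap("scene","pics/t3.png");pointer(['t3'])
E
python3 -m inch '[[[0,4.3,4.5,0],[0,8.6,7.5,0],[0,8.6,7.5,0],[0,8.6,7.5,0]]]'; python3 - <<'E'
from d import *
snap("scene","pics/t4.png");pointer(['t4'])
E
```

```text
time_s: 25.35
eef_pos: [551.6, -270.6, 62.3]
ee_rot: [[-0.053, 0.999, -0.001], [0.999, 0.053, -0.0], [-0.0, -0.001, -1.0]]
force: [-1.2, -2.4, -6.1]
width: 16.4
finger_force: 15.0
t3 prof [141 139 136 134 132 131 131 134 137 138 137 135 131 121 108 104 113 123
 128 130 133] min at 28.0
time_s: 25.9
eef_pos: [560.4, -270.1, 55.4]
ee_rot: [[-0.053, 0.999, 0.0], [0.999, 0.053, -0.0], [-0.0, 0.0, -1.0]]
force: [-2.3, -2.3, -7.6]
width: 16.5
finger_force: 15.0
t4 prof [141 139 137 134 132 131 132 133 135 136 135 133 129 121 109 108 118 126
 129 131 133] min at 27.0
```

```bash
python3 - <<'E'
from d import *
r_=[];ph=np.radians([-8,52,-68,-128,-150])
for n in('c6','t1','t2','t3','t4'):
    q=rect(cv2.imread(f'pics/{n}.png'),(5.5,0,194),n=65).astype(np.float32);A=np.arange(-60,61,1.);p=[]
    for a in np.radians(A):
        rr=np.linspace(9,22,14);p.append(cv2.remap(q,(rr*np.sin(a)+32).astype(np.float32)[None],(32-rr*np.cos(a)).astype(np.float32)[None],1).mean())
    p=np.array(p);k=np.argmin(p);s=slice(max(k-7,0),k+8);f=np.polyfit(A[s],p[s],2);r_.append(-f[1]/2/f[0])
M=np.c_[np.cos(ph),np.sin(ph),np.ones(5)];x,res,*_=np.linalg.lstsq(M,np.array(r_),rcond=None)
print(np.round(r_,1),'A',np.hypot(x[0],x[1]),'peak',np.degrees(np.arctan2(x[1],x[0])),'off',x[2],'resid',M@x-r_)
E
```

```text
[-26.8 -34.7   3.1  28.8  27.5] A 32.320096997671875 peak -144.57136146225787 off -3.6671100017126204 resid [-0.3  0.   0.8 -1.5  1. ]
```

```bash
python3 -m inch '[[[0,-2,-1.2,0],[0,-3.9,-2.7,0],[0,-3.9,-2.7,0],[0,-3.9,-2.7,0]]]'; python3 -m inch '[[[0,0,0,0],[0,0,0,0],[0,0,0,0],[0,0,0,0]]]' 0.5; python3 -m inch '[[[0,0,-15,0],[0,0,-50,0],[0,0,-100,0],[0,0,-140,0],[-20,0,-150,0],[-20,0,-150,0]]]'; python3 - <<'E'
from d import *
snap("scene","pics/t5.png");pointer(['t4','t5'])
# clamp check: compare pad region with c5; jar/block with start
for n,(u,v),z in(('jar',(146,210),20),('block',(215,169),22)):
    a=cv2.imread('pics/scene0.png');b=cv2.imread('pics/t5.png');A=a[v-z:v+z,u-z:u+z];B=b[v-z-6:v+z+6,u-z-6:u+z+6]
    m=cv2.matchTemplate(B,A,cv2.TM_CCOEFF_NORMED);print(n,cv2.minMaxLoc(m)[1::2])
b=cv2.imread('pics/t5.png');h=cv2.cvtColor(b[255:345,355:450],cv2.COLOR_BGR2HSV);m=(h[:,:,2]>140)&(h[:,:,1]>60)
print('\n'.join(''.join('#' if x else '.' for x in w[::2]) for w in m[::3]))
E
```

```text
time_s: 26.45
eef_pos: [555.9, -270.3, 58.3]
ee_rot: [[-0.053, 0.999, -0.001], [0.999, 0.053, 0.0], [0.0, -0.001, -1.0]]
force: [-4.4, -2.3, -5.3]
width: 16.4
finger_force: 15.0
time_s: 26.95
eef_pos: [557.3, -269.8, 58.8]
ee_rot: [[-0.054, 0.999, 0.001], [0.999, 0.054, 0.0], [0.0, 0.001, -1.0]]
force: [-0.0, 0.3, 0.3]
width: 45.3
finger_force: 0.0
time_s: 27.7
eef_pos: [557.2, -293.1, 209.4]
ee_rot: [[-0.05, 0.999, 0.002], [0.999, 0.05, -0.002], [-0.002, 0.001, -1.0]]
force: [-0.8, -0.9, -0.3]
width: 46.0
finger_force: 0.0
t4 prof [141 139 137 134 132 131 132 133 135 136 135 133 129 121 109 108 118 126
 129 131 133] min at 27.0
t5 prof [142 139 137 135 132 130 130 133 136 137 136 134 130 120 109 104 113 123
 127 132 134] min at 30.0
jar (0.9958286285400391, (6, 6))
block (0.9448167681694031, (6, 6))
#########################################.##....
###########################################.####
#############################################.##
###############################################.
################.###############################
###############....########################
[... 481 characters left out ...]
..............
#########..........#######......................
############......#######.......................
#############....#######........................
############....#######.........................
############...#######..........................
##############.##.####..........................
#..#############..###...........................
#######################.........................
#########################.......................
###########################.....................
############################....................
###########################.....................
###########################.....................
###################.#######.....................
```

```bash
python3 -c "
from workcell import r
print(r.finish_job())"
```

```text
the job is handed in; nothing more can be done
None
```

I handed the job in at about 28 s; no verdict came back. The ring clamp lies flat on the leather pad, and the carriage stands over the arbor's middle, set 88 mm back from its stop. The arbor is left at the highest pointer reading I found, about 30°, with the bow uppermost by the cosine fit, and the jar and block show no shift in the last picture.

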